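Seat the pipe against the jig's stop and snap the clamp over it

TASK

Two identical pipe-holding jigs are bolted to the plumber's bench and a short pipe lies in the cradle of one of them, a little short of the stop. With the fingertips, push the pipe along its cradle until its end is fully home against the stop, then push that jig's clamp lever over past its centre so that it snaps down on the pipe. Do not pick anything up, leave the empty jig's clamp open, and leave the other things on the bench where they are.

Things in the scene. Friction and masses are not known exactly. Their poses are not given: they have to be found in the camera images.
- jig_a: Fixed jig with the pipe. Dark steel plate 160 (x) x 200 (y) x 10 mm; origin on the bench under its middle (plate spans x -75..85, y -100..100 mm). A V cradle, edges 23 mm above the bench, runs along y at x = 0, open at the -y end; at the +y end a stop block, 46 mm high, 50 mm wide, face at y = 85 mm. Clamp on the -x side.
- jig_b: Fixed empty jig, identical. Dark steel plate 160 (x) x 200 (y) x 10 mm; origin on the bench under its middle (plate spans x -75..85, y -100..100 mm). A V cradle, edges 23 mm above the bench, runs along y at x = 0, open at the -y end; at the +y end a stop block, 46 mm high, 50 mm wide, face at y = 85 mm. Clamp on the -x side.
- stop_a (a point): Point on the stop face of jig_a, on the cradle's centre line, 28 mm above the bench (the height of the pipe's axis). Axes as jig_a; the pipe is pushed towards +y.
- pipe: Loose copper pipe, 28 mm diameter, 130 mm long, about 0.13 kg, lying in jig_a's V cradle; origin at its middle on its axis, 28 mm above the bench; y along the pipe, towards the stop. It starts 22 to 50 mm short of the stop. Its upper 19 mm stand clear of the cradle's edges. It may roll about its own axis.
- pipe_front (a point): Centre of the pipe's end face nearest the stop; it meets stop_a when the pipe is home.
- pipe_rear (a point): Centre of the pipe's other end face, the one to push on.
- clamp_a (a joint): jig_a's. Clamp lever, rad. 0 = open: handle leans 0.61 rad from upright to the jig's -x. Grows as the handle is pushed to +x; upright at 0.61; past that a spring snaps it over, before that it springs back to 0. Limit 1.24. Takes about 2 to 4 N at the handle's end. Rests at about 1.22 on the pipe, pressing with about 5 N.
- clamp_a_knob (a point): Centre of the round outer end (radius 11 mm) of the handle of jig_a's clamp lever; about 142 mm above the bench when open, 160 mm when upright. Turns with the lever.
- clamp_b (a joint): jig_b's. Clamp lever, rad. 0 = open: handle leans 0.61 rad from upright to the jig's -x. Grows as the handle is pushed to +x; upright at 0.61; past that a spring snaps it over, before that it springs back to 0. Limit 1.24. Takes about 2 to 4 N at the handle's end. Starts open.
- hinge_a (a point): jig_a. Hinge axis (along the jig's y) of its clamp lever, at jig x = -45, y = 50, z = 60 mm, between two upright cheeks 24 mm long (x), 32 mm over both, 68 mm high. One rigid lever: a 100 mm handle (12 mm rod, outer part a round black grip 22 mm thick) and a 45 mm arm with a rubber pad. 
- coupling_a: Bystander: steel pipe coupling (round sleeve, 34 mm diameter, 40 mm tall), standing on jig_a's plate on the side away from the lever. Origin at its underside or middle.
- coupling_b: Bystander: the same kind of coupling, standing on jig_b's plate. Origin at its underside or middle.
- coupling_c: Bystander: the same kind of coupling, standing on the bench between the jigs and the robot. Origin at its underside or middle.
- screwdriver: Bystander: screwdriver lying on the bench near the robot, right. Origin at its underside or middle.
- tape_roll: Bystander: roll of white tape, 60 mm diameter, 22 mm tall, on the bench near the robot, left. Origin at its underside or middle.
- carton: Bystander: small white carton, 60 x 60 x 85 mm tall, left of the jigs. Origin at its underside or middle.
- pipe_cutter: Bystander: pipe cutter of bare metal with a black handle, about 170 mm long and 20 mm high, lying right of the jigs. Origin at its underside or middle.
Not all that is in view belongs to the job. There is more than one size of the pipe; the job needs the middle-sized.

How it is judged:
On the way, in this order (a step that is already met when the one before it is completed fails the run):
1. the pipe lies in its cradle, home against the stop (gap under 4 mm), clamp still open (y of pipe_front in the frame of stop_a above -0.004 m and x of pipe_front in the frame of stop_a between -0.004 and 0.004 m and z of pipe_front in the frame of stop_a between -0.004 and 0.004 m and x of pipe_rear in the frame of stop_a between -0.004 and 0.004 m and z of pipe_rear in the frame of stop_a between -0.004 and 0.004 m and value of joint clamp_a below 0.3 rad), for 0.2 s.
2. the lever of the jig with the pipe has snapped over (value of joint clamp_a above 1.1 rad), for 0.2 s.
At the end, for the whole second after the job is handed in: jig_a's lever has snapped over (joint above 1.1 rad), the pipe rests in the cradle under it within 4 mm of the stop and of the cradle's centre line, and jig_b's clamp is open (below 0.3 rad) (value of joint clamp_a above 1.1 rad and y of pipe_front in the frame of stop_a above -0.004 m and x of pipe_front in the frame of stop_a between -0.004 and 0.004 m and z of pipe_front in the frame of stop_a between -0.004 and 0.004 m and x of pipe_rear in the frame of stop_a between -0.004 and 0.004 m and z of pipe_rear in the frame of stop_a between -0.004 and 0.004 m and value of joint clamp_b below 0.3 rad and linear speed of pipe below 0.01 m/s); the robot touches nothing.
It fails at once if the pipe is lifted out of its cradle (either end raised by 15 mm) (height (world z) of any of pipe_front, pipe_rear above 0.043 m).
It fails at once if the empty jig's clamp lever is pushed (beyond 0.4 rad) (value of joint clamp_b above 0.4 rad).
It fails at once if another thing on the bench is moved by more than 30 mm (distance of any of coupling_a, coupling_b, coupling_c, screwdriver, tape_roll, carton, pipe_cutter from where it was at the start of the episode above 0.03 m).
It also fails if it takes over 43 s, if anything falls off the work surface, if the arm or the gripper's body presses on something with over 40 N, if the wrist force passes 120 N, or if a joint passes its speed limit or range.

ROBOT

A 6-joint arm with a two-finger parallel gripper is mounted at the origin on the work surface. World frame = base frame: x ahead of the robot, y to its left, z up, the work surface at z = 0. Lengths are in m, angles in rad, forces in N, time in s.
With the tool pointing down it reaches from about 0.35 to 0.975 m from the base axis. Payload 4.9 kg.
Tool frame: the origin (TCP) lies at the very end of the fingers, on their centre line; the grasp point (between the pads) lies 19 mm behind it (manip.hold_point_z is the distance from the TCP to the grasp point, in m); z points along the fingers, y is the direction in which the jaws open and shut (so a half turn about z gives the same grasp; the last joint's range is limited). The gripper opens to 85 mm and grips with 20 to 120 N. Pads are 22 mm wide; open, the fingers measure 114 mm over their backs; the gripper's body (76 mm by 85 mm) begins 54 mm behind the grasp point. The pads swing forward as they close: fully open they stand 13 mm farther back than shut.
Start: joints at [-1.45, 0.053, 1.613, -0, 1.476, -0.119], TCP at [0.148, -0.607, 0.231] pointing down, gripper open.
Joint ranges: [-3.01, 3.01], [-1.01, 2.22], [0.06, 2.58], [-1.02, 4.17], [0.09, 2.62], [-3.14, 3.14]. Speed limits (rad/s): [2.57, 2.57, 3.14, 3.14, 3.14, 3.14].

INTERFACE

Orientations are given as a unit quaternion [w, x, y, z].
In Python, from plant import manip gives the robot as it stands. The module is installed in compiled form; this text tells all that it offers.
- The arm moves only by the shell command python3 -m creep 'ROWS'. ROWS is JSON, a list of rows, each a list of 7 numbers: the turn, a rotation vector about the tool's x, y, z in degrees, then the shift along the tool's x, y, z in m, then the opening, from 0 (shut) to 1 (fully open). In form: [[ax, ay, az, tx, ty, tz, jaw], ...]. A call has 1 to 20 rows; each row shifts and turns the commanded pose from where the row before left it, along the tool's axes as they then stand; what a row does not reach is not made up. A row lasts 1/12 s, in which the tool goes at most 41.7 mm and 7.16 degrees, less where a joint would pass 70% of its speed; a pose out of reach is approached as far as the arm can. A call is refused whole if a number of a shift passes 0.0417 or a number of a turn 7.16, either way. A call with a gripper value outside its range is refused whole. The fingers move at their own pace and stop on an object; the grip force is fixed at half the most. Time passes only in rows, so rows that do not move let the fingers close. It gives the time, the measured TCP pose, the force and the opening at its end, in the units of the state.
- manip.state(): the state, without advancing time (a new reading comes with each control period).
- manip.grab_frame(name): name is "side" or "top" or "wrist"; returns the picture (384x512x3 uint8, blue, green, red); there is no depth.
- manip.get_calibration(name): a dict with "fx", "fy", "cx", "cy" (pixels), "dist" ([k1, k2, p1, p2, k3] as OpenCV has them; the pictures are not rectified), "xyz" and "attitude" of the camera in the world. Camera axes: x right, y down, z forward; pixel columns grow to the right and rows downward; lengths in m; the calibration is good to about 2 mm. A picture is of the moment at which its call begins: read the wrist's pose just before it. get_calibration takes no time and is no camera call; for the wrist camera it gives the pose at the moment of the call.
- manip.job_done(): hands the job in, once; it reports no verdict.
Trained networks look in the newest picture that a camera, given by its name, has taken for a name from the list of things; names that differ only in an ending like _2 or _b are one class to them, and where a whole thing is asked for, a point or a joint stands for the part that bears it (a point fixed in the world has none). Each returns a list of dicts, best first, with "confidence" (0 to 1); they miss things now and then, are a little off and sometimes report something else, mostly with a low value. They report only what shows in the picture. A call takes as long as a camera call. They do not tell look-alikes from the thing itself.
- manip.cut_out(target, camera): "pixels" (384x512 bool, what is visible of it) and "rect" ([left, top, right, bottom] in pixels, round what is visible of it).
The state is a dict: "time": time; "joint_pos": joint angles; "joint_vel": joint speeds; "joint_efforts": joint torques, N m; "tool_pos": TCP position; "tool_rot": TCP orientation; "contact_force": force on the tool from outside, world axes, zero at the start; "ft_torque": the same for the moment, N m; "gripper_width": opening from 0.0 (shut) to 1.0 (fully open).
Only numpy, scipy, OpenCV 4.12 (cv2) and the standard library are available. Lean on these libraries where they do the work, as an engineer would, in place of code of your own. Each camera call takes 0.05 s, during which the arm holds its last target.

## Working session

There is one attempt and no reset: what is moved stays moved. The work goes in short steps, Python scripts to look and compute and a shell command to move; the robot and the scene stay as the last step left them, time stands still between calls to the robot, and variables do not carry over. Pictures are saved under pics/ and viewed, and the job is handed in when it is done.

```bash
ls; mkdir -p pics
python3 - <<'E'
from plant import manip
import cv2
s=manip.state(); print({k:s[k] for k in('time','tool_pos','tool_rot','joint_pos')})
for n in('top','side'):
    f=manip.grab_frame(n); cv2.imwrite(f'pics/{n}0.png',f); print(n,manip.get_calibration(n))
E
```

```text
pics
{'time': 0.0, 'tool_pos': array([ 0.14837311, -0.60652612,  0.23011212]), 'tool_rot': array([-9.82632898e-04,  9.92818785e-01,  1.19623972e-01,  9.87159344e-06]), 'joint_pos': array([-1.45000349e+00,  5.33439885e-02,  1.61422514e+00,  2.15727235e-05,
        1.47598877e+00, -1.19031599e-01])}
top {'fx': 410.83887999182315, 'fy': 410.83887999182315, 'cx': 252.60317054290763, 'cy': 193.6918220088645, 'dist': array([0.00619749, 0.        , 0.        , 0.        , 0.        ]), 'xyz': array([0.27817866, 0.0247483 , 1.31374697]), 'attitude': array([ 0.04628595, -0.69707731,  0.71269589, -0.06328827])}
side {'fx': 372.94691381138244, 'fy': 372.94691381138244, 'cx': 255.40523841545382, 'cy': 192.14313074594094, 'dist': array([-0.02823549,  0.        ,  0.        ,  0.        ,  0.        ]), 'xyz': array([ 0.10353581, -1.0097947 ,  0.98427235]), 'attitude': array([-0.4210565 ,  0.88899539, -0.15975852,  0.08292067])}
```

View pics/top0.png

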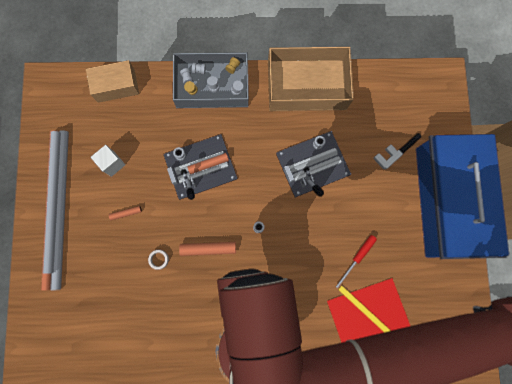

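View pics/side0.png

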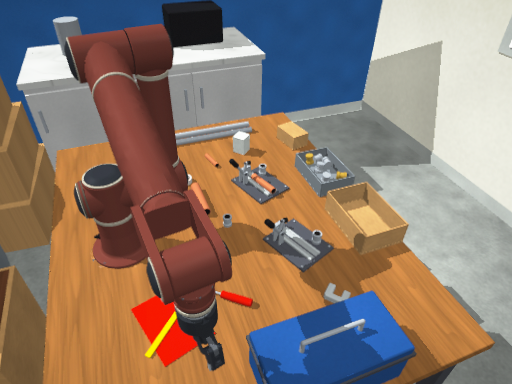

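```bash
cat > h.py <<'E'
from plant import manip
import cv2, numpy as np
from scipy.spatial.transform import Rotation as R
def rot(q): return R.from_quat([q[1],q[2],q[3],q[0]]).as_matrix()
def K(c): return np.array([[c['fx'],0,c['cx']],[0,c['fy'],c['cy']],[0,0,1.]])
def ray(c,px,z):
    u=cv2.undistortPoints(np.array(px,float).reshape(-1,1,2),K(c),c['dist'])[:,0]
    d=np.c_[u,np.ones(len(u))]@rot(c['attitude']).T
    t=(z-c['xyz'][2])/d[:,2]
    return c['xyz']+d*t[:,None]
def proj(c,P):
    A=rot(c['attitude']).T; P=np.atleast_2d(P).astype(float)
    return cv2.projectPoints(P,cv2.Rodrigues(A)[0],-A@c['xyz'],K(c),c['dist'])[0][:,0]
E
python3 - <<'E'
from h import *
a=cv2.imread('pics/top0.png')[120:210,140:260]; cv2.imwrite('pics/t1.png',cv2.resize(a,None,fx=6,fy=6,interpolation=cv2.INTER_CUBIC))
a=cv2.imread('pics/side0.png')[145:215,215:305]; cv2.imwrite('pics/s1.png',cv2.resize(a,None,fx=8,fy=8,interpolation=cv2.INTER_CUBIC))
E
```

```text
(no output)
```

View pics/t1.png

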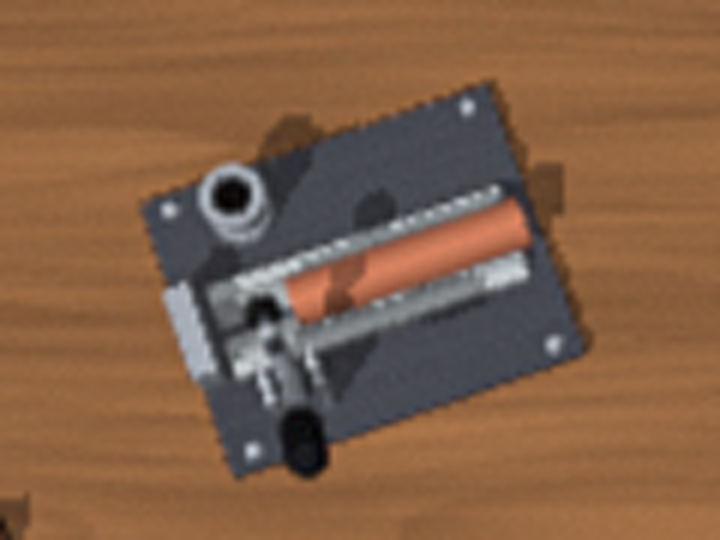

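View pics/s1.png

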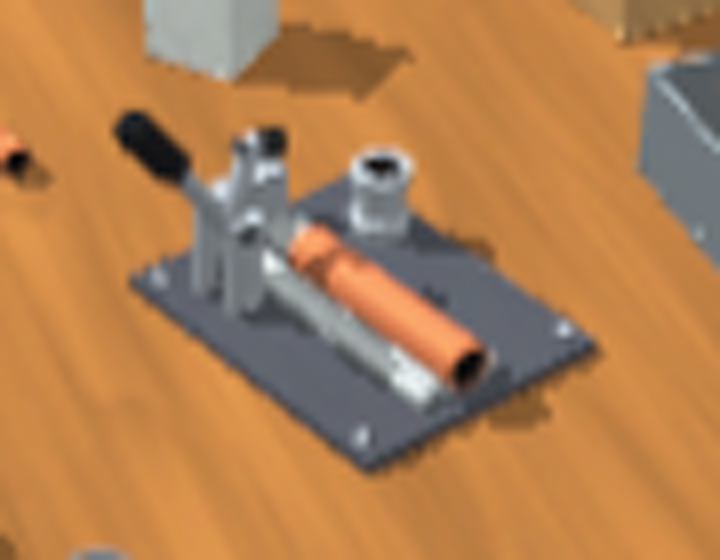

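```bash
cat >> h.py <<'E'
def jig(p): 
    c,s=np.cos(p[2]),np.sin(p[2]); return np.array([[c,-s,0],[s,c,0],[0,0,1]])
def W(p,L): return np.atleast_2d(L)@jig(p).T+np.array([p[0],p[1],0])
E
python3 - <<'E'
from h import *
from scipy.optimize import least_squares
ct,cs=manip.get_calibration('top'),manip.get_calibration('side')
T=np.array([(142,208),(492,82),(590,350),(237,478)])/6+[140,120]-0.5+.08
S=np.array([(130,283),(370,470),(600,348)])/8+[215,145]-.5+.06
Lt=np.array([(85,100,10),(85,-100,10),(-75,-100,10),(-75,100,10)])/1e3
Ls=Lt[[3,2,1]]
def ft(p): return (proj(ct,W(p,Lt))-T).ravel()
def fs(p): return (proj(cs,W(p,Ls))-S).ravel()
for f in(ft,fs,lambda p:np.r_[ft(p),fs(p)]):
    r=least_squares(f,[.4,.15,.3]); print(r.x,r.fun.round(1))
p=r.x
# pipe ends from top image, axis z=.028; top edge
Q=np.array([(527,215),(512,205),(290,283),(300,318),(533,240)])/6+[140,120]-.42
print((ray(ct,Q,.028)-[p[0],p[1],0])@jig(p))
for n in('knob',):
    l=np.array([-.045-.1*np.sin(.61),.05,.06+.1*np.cos(.61)]);print(l,W(p,l),(proj(ct,W(p,l))+.42-[140,120])*6)
E
```

```text
[0.57144007 0.15554439 0.33486089] [-0.1 -0.5 -0.3  0.   0.2  0.2  0.2  0.3]
[0.57145619 0.14847128 0.33051308] [-0.1 -0.1 -0.1  0.2  0.2 -0.2]
[0.57178431 0.15432947 0.33548916] [ 0.3 -0.6 -0.  -0.1  0.6  0.1  0.6  0.2 -0.5 -0.8 -0.4 -0.7 -0.3 -1.1]
[[ 0.00328526 -0.09127206  0.028     ]
 [ 0.01122871 -0.08563262  0.028     ]
 [ 0.01198189  0.03949958  0.028     ]
 [-0.00778378  0.04078933  0.028     ]
 [-0.01071115 -0.08957208  0.028     ]]
[-0.10228675  0.05        0.1419648 ] [[0.45873856 0.16786596 0.1419648 ]] [[316.25615512 456.89537457]]
```

Candidates for the pipe (top picture):
- Copper pipe in the left jig's cradle, (208,163).
- Thicker, longer loose copper pipe, (207,249).
- Thin short copper pipe, (125,212).
- Long grey pipes with a copper end, (52,210).

I choose the middle-sized one at (208,163). The close crops confirm it lies in the V cradle of the left jig, about 45 mm short of the stop. That makes the left jig jig_a, with its open lever at (190,192). jig_b is the empty one at (315,165).

```bash
python3 -m creep '[[0,0,-5.5,0,0,0,0],[0,0,0,0.0325,-0.0227,0,0],[0,0,0,0.0325,-0.0227,0,0],[0,0,0,0.0325,-0.0227,0,0],[0,0,0,0.0325,-0.0227,0,0],[0,0,0,0.0325,-0.0227,0,0],[0,0,0,0.0325,-0.0227,0,0],[0,0,0,0.0325,-0.0227,0,0],[0,0,0,0.0325,-0.0227,0,0],[0,0,0,0.0325,-0.0227,0,0],[0,0,0,0.0325,-0.0227,0,0],[0,0,0,0.0325,-0.0227,0,0],[0,0,0,0.0325,-0.0227,0,0],[0,0,0,0.0325,-0.0227,0,0],[0,0,0,0.0325,-0.0227,0,0],[0,0,0,0.0325,-0.0227,0,0],[0,0,0,0.0325,-0.0227,0,0],[0,0,0,0.0325,-0.0227,0,0],[0,0,0,0.0325,-0.0227,0,0],[0,0,0,0,0,0,0]]'
python3 - <<'E'
from h import *
s=manip.state();c=manip.get_calibration('wrist');f=manip.grab_frame('wrist');cv2.imwrite('pics/w1.png',f)
import pickle;pickle.dump(c,open('w1.pkl','wb'))
p=[.5716,.1545,.335]
print(s['time'],s['tool_rot'],s['joint_pos'],(s['tool_pos']-[p[0],p[1],0])@jig(p))
E
```

```text
time: 1.77
tool_pos: [0.5682, -0.0234, 0.2305]
tool_rot: [-0.001, 0.985, 0.17, 0.0]
contact_force: [-1.0, -0.3, 0.4]
gripper_width: -0.002
1.7667 [-1.28186147e-03  9.85423316e-01  1.70115182e-01  2.65469051e-04] [-0.17322986 -0.08043962  1.74603723  0.00260412  1.47636063  1.05542703] [-0.06167354 -0.16686494  0.23051917]
```

View pics/w1.png

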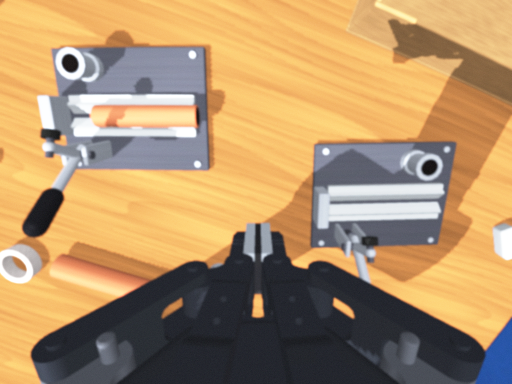

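The wrist picture shows jig_a at the upper left: plate corners at about (52,48), (206,46) and (209,168), pipe from (91,117) to (199,117). The empty jig_b is at the right. Next I refine the jig pose.

Run:
```python
from h import *
import pickle
from scipy.optimize import least_squares
c=pickle.load(open('w1.pkl','rb')); p0=np.array([.5716,.1545,.335])
f=cv2.imread('pics/w1.png'); cr=cv2.resize(f[30:240,10:230],None,fx=3.4,fy=2.8,interpolation=cv2.INTER_CUBIC)
Lt=np.array([(85,100,10),(85,-100,10),(-75,-100,10)])/1e3
T=np.array([(52.5,48),(206,46),(209,168.5)])
r=least_squares(lambda p:(proj(c,W(p,Lt))-T).ravel(),p0);print(r.x,r.fun.round(1),proj(c,W(p0,Lt)))
p=r.x
print((ray(c,[(91,116),(199,108),(199,126)],.028)-[p[0],p[1],0])@jig(p)*1e3)
print((ray(c,[(36,222)],.142)-[p[0],p[1],0])@jig(p)*1e3)
cv2.imwrite('pics/w1c.png',cr)
```

```text
[0.57458    0.15651438 0.3294746 ] [-1.2 -0.7 -0.1 -0.6  1.4  1.8] [[ 52.17328265  50.62600655]
 [206.3220162   47.98036895]
 [211.39042326 172.29702429]]
[[ -0.81128024  48.5370381   28.        ]
 [  9.24869119 -91.93352151  28.        ]
 [-12.95062744 -90.88926696  28.        ]]
[[-98.17719122  51.0011562  142.        ]]
```

View pics/w1c.png

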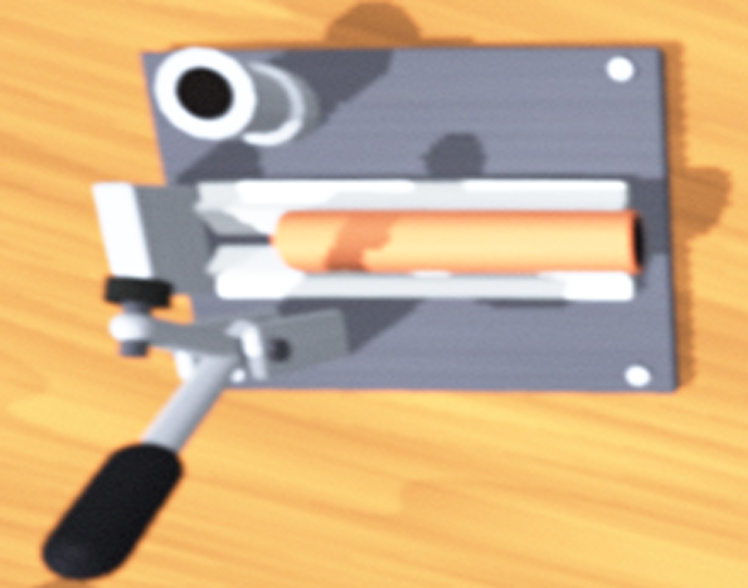

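```bash
python3 -m creep '[[0,0,0,0.032,-0.0155,0,0],[0,0,0,0.031,-0.0155,0,0],[0,0,0,0,0,0.04,0],[0,0,0,0,0,0.04,0],[0,0,0,0,0,0.04,0],[0,0,0,0,0,0.04,0],[0,0,0,0,0,0.025,0],[0,0,0,0,0,0.0145,0],[0,0,0,0,0,0,0]]'
python3 - <<'E'
from h import *
s=manip.state();f=manip.grab_frame('wrist');cv2.imwrite('pics/w2.png',f);f=manip.grab_frame('side');cv2.imwrite('pics/s2.png',cv2.resize(f[130:230,200:320],None,fx=6,fy=6,interpolation=cv2.INTER_CUBIC))
p=[.573,.155,.333]
print(s['contact_force'],(s['tool_pos']-[p[0],p[1],0])@jig(p))
E
```

```text
time: 2.57
tool_pos: [0.6118, 0.0209, 0.0273]
tool_rot: [-0.001, 0.986, 0.167, -0.004]
contact_force: [-1.2, -0.2, -0.3]
gripper_width: 0.001
[-1.24308988 -0.17557125 -0.31251148] [-0.00716388 -0.13943605  0.02730332]
```

View pics/w2.png

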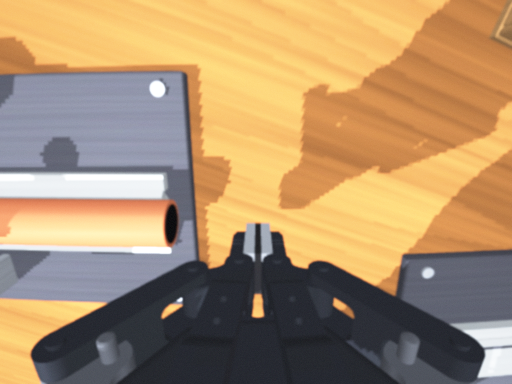

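View pics/s2.png

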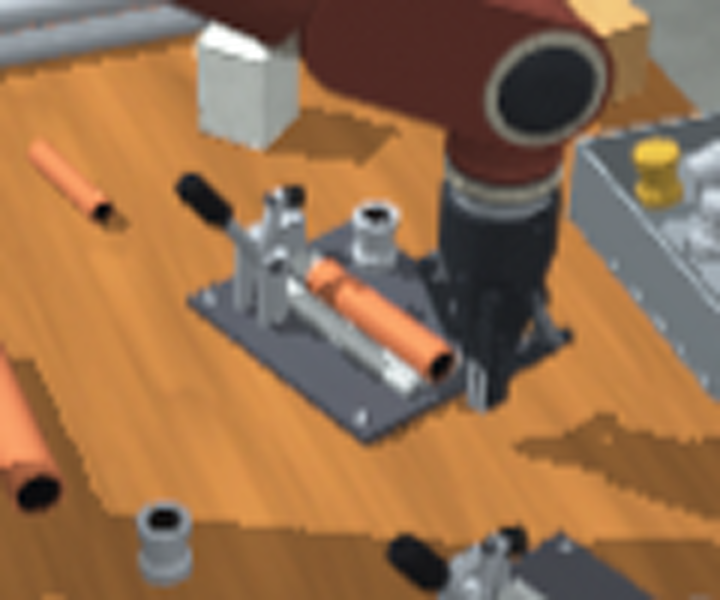

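```bash
python3 -m creep '[[0,0,0,0.007,-0.005,-0.003,0],[0,0,0,0,-0.008,0,0],[0,0,0,0,-0.008,0,0],[0,0,0,0,-0.006,0,0],[0,0,0,0,-0.006,0,0],[0,0,0,0,-0.006,0,0],[0,0,0,0,0,0,0]]'
python3 - <<'E'
from h import *
s=manip.state();f=manip.grab_frame('wrist');cv2.imwrite('pics/w3.png',f)
p=[.573,.155,.333]
print(s['contact_force'],s['tool_rot'],(s['tool_pos']-[p[0],p[1],0])@jig(p))
E
```

```text
time: 3.25
tool_pos: [0.6088, 0.062, 0.0352]
tool_rot: [-0.0, 0.986, 0.168, 0.0]
contact_force: [-0.5, 1.7, 1.4]
gripper_width: -0.003
[-0.49470183  1.71377374  1.39879268] [-2.20015795e-04  9.85828925e-01  1.67753588e-01  1.26738669e-04] [ 0.00343246 -0.09961426  0.03518297]
```

View pics/w3.png

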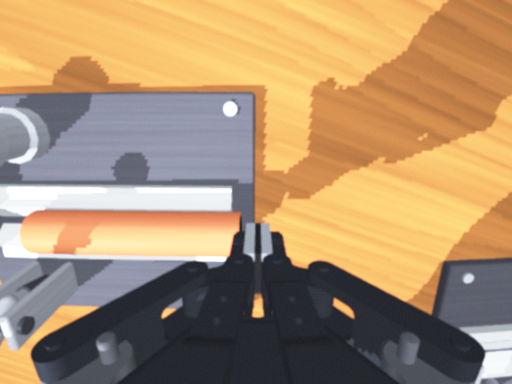

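```bash
python3 -m creep '[[0,0,0,-0.003,0.003,0.005,0],[0,0,0,0,-0.004,0,0],[0,0,0,0,-0.005,0,0],[0,0,0,0,-0.006,0,0],[0,0,0,0,-0.006,0,0],[0,0,0,0,-0.006,0,0],[0,0,0,0,-0.006,0,0],[0,0,0,0,-0.005,0,0],[0,0,0,0,-0.003,0,0],[0,0,0,0,0,0,0]]'
python3 - <<'E'
from h import *
s=manip.state();f=manip.grab_frame('wrist');cv2.imwrite('pics/w4.png',f)
f=manip.grab_frame('side');cv2.imwrite('pics/s4.png',cv2.resize(f[145:215,215:305],None,fx=8,fy=8,interpolation=cv2.INTER_CUBIC))
p=[.573,.155,.333]
print(s['contact_force'],s['tool_rot'],(s['tool_pos']-[p[0],p[1],0])@jig(p))
E
```

```text
time: 4.13
tool_pos: [0.5935, 0.0964, 0.0299]
tool_rot: [-0.0, 0.986, 0.168, -0.0]
contact_force: [0.3, 0.3, -0.4]
gripper_width: -0.001
[ 0.25152923  0.25619605 -0.42047723] [-1.86778086e-04  9.85867532e-01  1.67526636e-01 -1.33006831e-05] [ 0.00024007 -0.06213085  0.02986321]
```

View pics/w4.png

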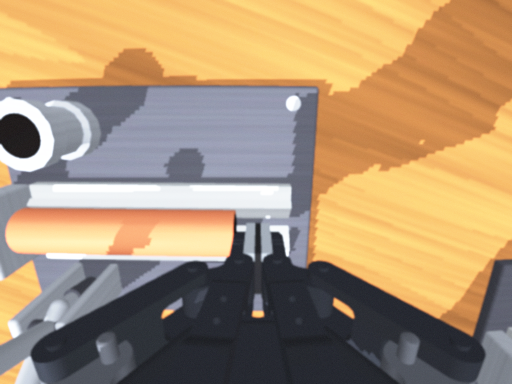

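View pics/s4.png

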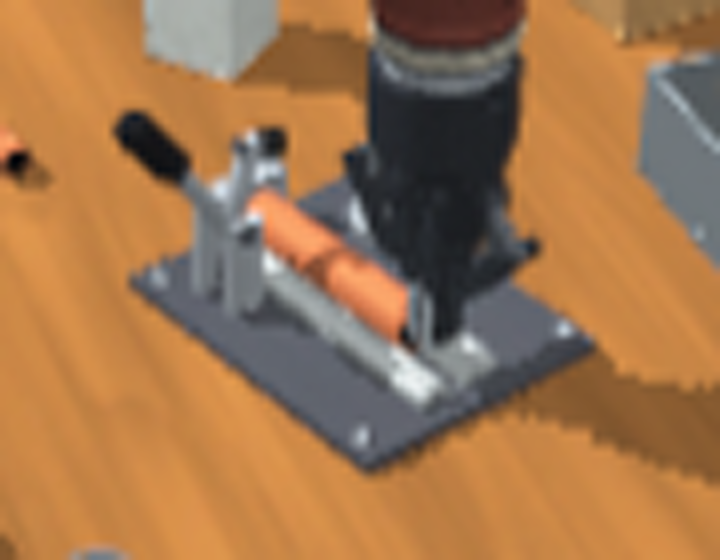

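```bash
P="python3 -m creep"; python3 -m creep '[[0,0,0,0,-0.003,0,0],[0,0,0,0,-0.002,0,0],[0,0,0,0,0,0,0]]'; python3 -m creep '[[0,0,0,0,-0.002,0,0],[0,0,0,0,0,0,0]]'
```

```text
time: 4.48
tool_pos: [0.5923, 0.1003, 0.03]
tool_rot: [0.0, 0.986, 0.167, 0.0]
contact_force: [0.5, -0.3, -0.2]
gripper_width: 0.0
time: 4.65
tool_pos: [0.5916, 0.1022, 0.03]
tool_rot: [0.0, 0.986, 0.167, 0.0]
contact_force: [0.9, -0.5, 0.6]
gripper_width: -0.002
```

```bash
python3 -m creep '[[0,0,0,0,-0.0015,0,0],[0,0,0,0,0,0,0]]'
```

```text
time: 4.82
tool_pos: [0.5915, 0.1027, 0.03]
tool_rot: [0.001, 0.986, 0.167, 0.0]
contact_force: [1.9, -4.4, 0.5]
gripper_width: -0.001
```

```bash
python3 -m creep '[[0,0,0,0,-0.0015,0,0],[0,0,0,0,0,0,0],[0,0,0,0,0,0,0]]'
python3 - <<'E'
from h import *
s=manip.state();f=manip.grab_frame('side');cv2.imwrite('pics/s5.png',cv2.resize(f[145:215,215:305],None,fx=8,fy=8,interpolation=cv2.INTER_CUBIC))
f=manip.grab_frame('wrist');cv2.imwrite('pics/w5.png',f)
p=[.573,.155,.333]
print(s['contact_force'],s['tool_rot'],(s['tool_pos']-[p[0],p[1],0])@jig(p))
E
```

```text
time: 5.07
tool_pos: [0.5915, 0.103, 0.0302]
tool_rot: [0.002, 0.986, 0.167, 0.001]
contact_force: [2.8, -8.0, -0.7]
gripper_width: -0.001
[ 2.82660792 -7.99656475 -0.72543126] [2.00284709e-03 9.85920939e-01 1.67198641e-01 7.10885276e-04] [ 0.000454   -0.05517352  0.03020256]
```

View pics/s5.png

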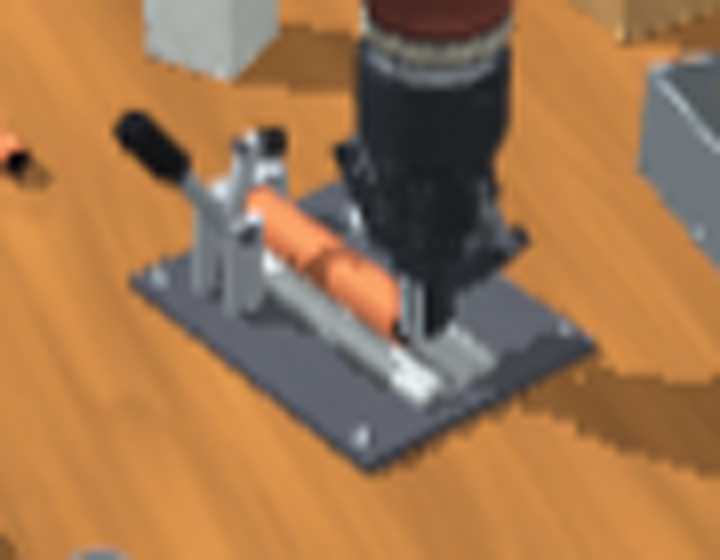

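View pics/w5.png

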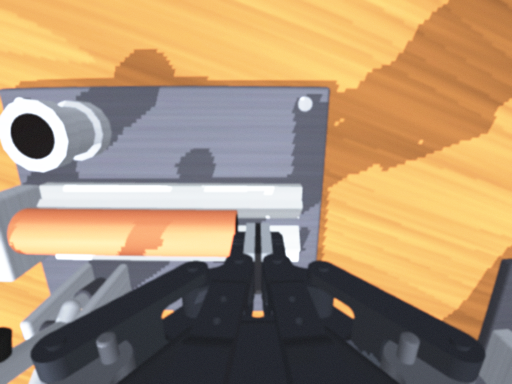

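```bash
python3 -m creep '[[0,0,0,0,0.008,0,0],[0,0,0,0,0.02,-0.02,0],[0,0,0,0,0,-0.04,0],[0,0,0,0,0,-0.04,0],[0,0,0,0,0,-0.04,0],[0,0,0,-0.01,0,-0.039,0],[0,0,0,-0.03,0,-0.02,0],[0,0,0,-0.035,-0.01,0,0],[0,0,0,-0.035,-0.01,0,0],[0,0,0,-0.03,-0.01,0,0],[0,0,0,-0.02,0,0,0],[0,0,0,0,0,0,0],[0,0,0,0,0,0,0]]'
python3 - <<'E'
from h import *
import pickle
s=manip.state();c=manip.get_calibration('wrist');f=manip.grab_frame('wrist');cv2.imwrite('pics/w6.png',f)
pickle.dump(c,open('w6.pkl','wb'))
p=[.573,.155,.333]
print(s['contact_force'],s['tool_rot'],(s['tool_pos']-[p[0],p[1],0])@jig(p))
E
```

```text
time: 6.25
tool_pos: [0.4382, 0.0543, 0.2289]
tool_rot: [-0.0, 0.986, 0.167, 0.001]
contact_force: [-0.3, -0.6, 0.6]
gripper_width: -0.002
[-0.26649382 -0.60145199  0.57149921] [-4.68825104e-04  9.85953120e-01  1.67020681e-01  5.63141405e-04] [-0.16028866 -0.05106598  0.2288726 ]
```

View pics/w6.png

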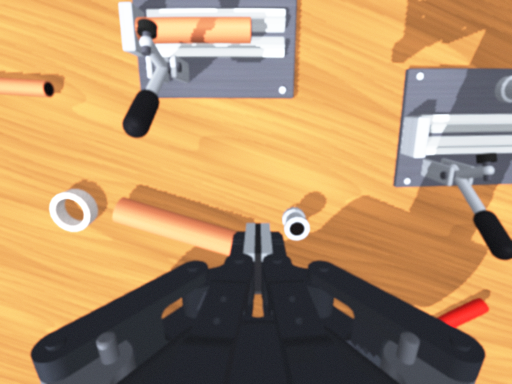

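The wrist picture shows the pipe from the stop at (136,28) to its rear end at (251,30). The black knob's end is at (137,127) and the lever is still open.

Run:
```python
from h import *
import pickle
c=pickle.load(open('w6.pkl','rb')); p=np.array([.573,.155,.333])
L=np.array([[0,-.045,.028],[0,.085,.028],[-.1023,.05,.142],[-.075,-.1,.01],[-.045,.05,.06],[.0,.085,.046],[-.025,.085,.046]])
print(proj(c,W(p,L)).round(1))
print((ray(c,[(251,30)],.028)-[p[0],p[1],0])@jig(p)*1e3)
f=cv2.imread('pics/w6.png');cv2.imwrite('pics/w6c.png',cv2.resize(f[0:150,110:310],None,fx=4,fy=4,interpolation=cv2.INTER_CUBIC))
```

```text
[[253.8  31.8]
 [143.4  32.9]
 [141.3 127.7]
 [296.3  99.4]
 [166.9  69.4]
 [136.8  28.5]
 [139.1  52.8]]
[[  1.93272574 -41.72120306  28.        ]]
```

View pics/w6c.png

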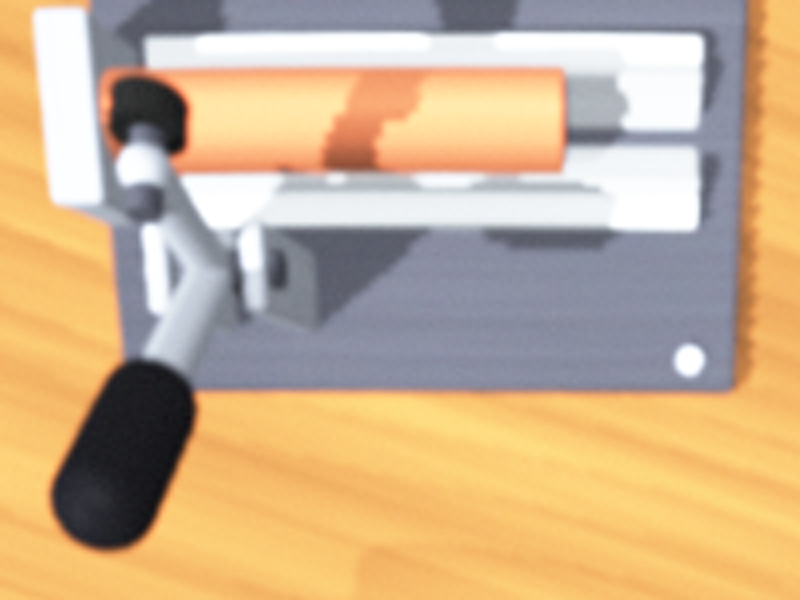

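```bash
python3 -m creep '[[0,0,0,-0.005,-0.033,0.02,0],[0,0,0,0,-0.035,0.02,0],[0,0,0,0,-0.033,0.02,0],[0,0,0,0,-0.002,0.034,0],[0,0,0,0,0,0,0],[0,0,0,0,0,0,0]]'
python3 - <<'E'
from h import *
s=manip.state();f=manip.grab_frame('wrist');cv2.imwrite('pics/w7.png',f);f=manip.grab_frame('side');cv2.imwrite('pics/s7.png',cv2.resize(f[125:215,200:305],None,fx=6,fy=6,interpolation=cv2.INTER_CUBIC))
p=[.573,.155,.333]
print(s['contact_force'],s['tool_rot'],(s['tool_pos']-[p[0],p[1],0])@jig(p))
E
```

```text
time: 6.8
tool_pos: [0.3991, 0.1498, 0.1331]
tool_rot: [-0.0, 0.986, 0.168, -0.003]
contact_force: [-0.1, 0.0, -0.2]
gripper_width: 0.002
[-0.10922468  0.03463931 -0.17018919] [-7.22973628e-06  9.85845294e-01  1.67637345e-01 -2.60328916e-03] [-0.1660719   0.05198374  0.13314425]
```

View pics/w7.png

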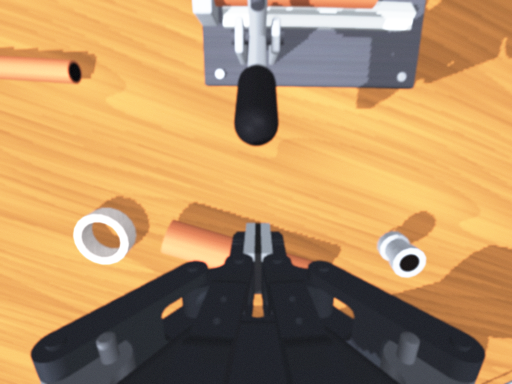

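View pics/s7.png

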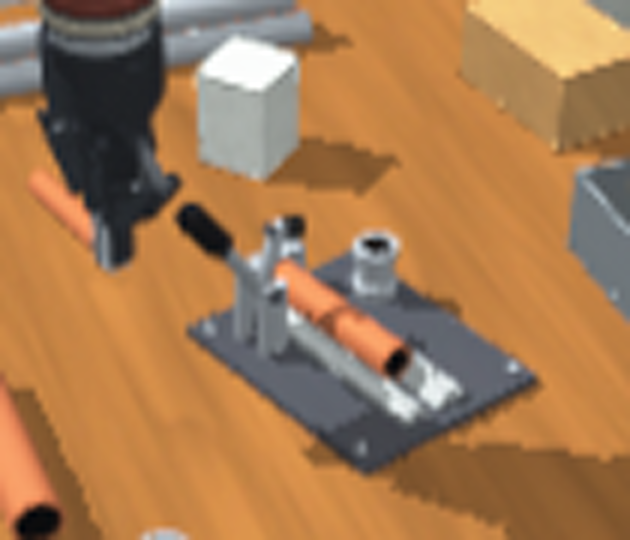

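The fingertips at (258,230) line up in the wrist picture with the knob at (257,125). Now I push towards +x.

```bash
python3 -m creep '[[0,0,0,0.015,0,0,0],[0,0,0,0.015,0,0,0],[0,0,0,0.01,0,0,0],[0,0,0,0.01,0,0,0],[0,0,0,0.01,0,0,0],[0,0,0,0,0,0,0]]'
python3 - <<'E'
from h import *
s=manip.state();f=manip.grab_frame('side');cv2.imwrite('pics/s8.png',cv2.resize(f[125:215,200:305],None,fx=6,fy=6,interpolation=cv2.INTER_CUBIC))
p=[.573,.155,.333]
print(s['contact_force'],s['tool_rot'],(s['tool_pos']-[p[0],p[1],0])@jig(p))
E
```

```text
time: 7.4
tool_pos: [0.4596, 0.169, 0.1377]
tool_rot: [0.0, 0.986, 0.166, 0.002]
contact_force: [-1.7, -1.6, 1.2]
gripper_width: -0.002
[-1.65351227 -1.63386598  1.21364206] [2.79670485e-05 9.86089799e-01 1.66205817e-01 1.59149510e-03] [-0.10257145  0.05030201  0.13768523]
```

View pics/s8.png

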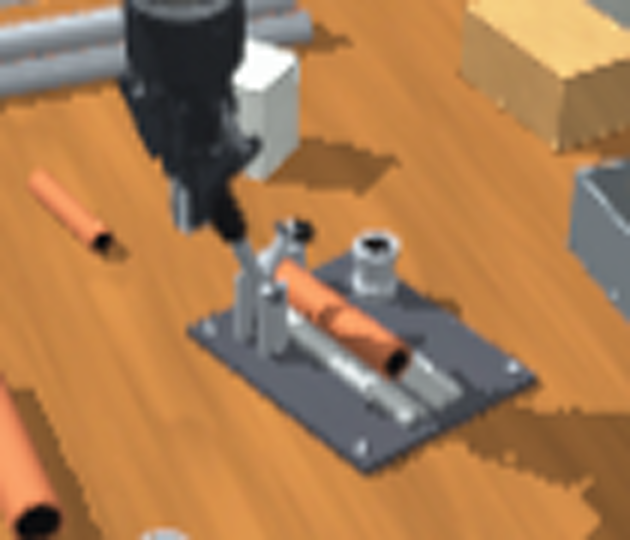

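```bash
python3 -m creep '[[0,0,0,0.01,0,0,0],[0,0,0,0.01,0,0,0],[0,0,0,0.01,0,0,0],[0,0,0,0.01,0,0,0],[0,0,0,0.008,0,0,0],[0,0,0,0.005,0,0,0],[0,0,0,0,0,0,0],[0,0,0,0,0,0,0]]'
python3 - <<'E'
from h import *
s=manip.state();f=manip.grab_frame('side');cv2.imwrite('pics/s9.png',cv2.resize(f[125:215,200:305],None,fx=6,fy=6,interpolation=cv2.INTER_CUBIC))
p=[.573,.155,.333]
print(s['contact_force'],s['tool_rot'],(s['tool_pos']-[p[0],p[1],0])@jig(p))
E
```

```text
time: 8.12
tool_pos: [0.507, 0.1868, 0.1351]
tool_rot: [0.0, 0.986, 0.167, 0.0]
contact_force: [-0.6, -0.0, 0.3]
gripper_width: -0.001
[-0.62670993 -0.01112072  0.30930392] [7.32010202e-06 9.85964411e-01 1.66955536e-01 1.70703935e-04] [-0.05200537  0.05158356  0.13511767]
```

View pics/s9.png

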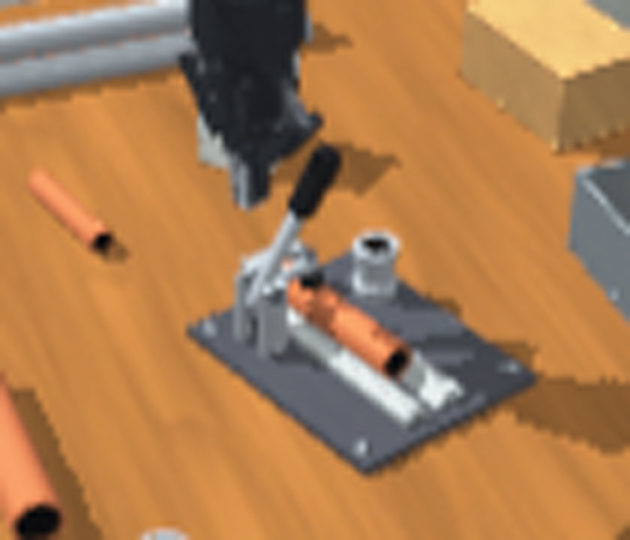

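The lever has snapped over: the handle leans to +x and the pad is on the pipe. I retract and check.

```bash
python3 -m creep '[[0,0,0,-0.025,0,0,0],[0,0,0,-0.03,0,-0.02,0],[0,0,0,-0.03,0.01,-0.035,0],[0,0,0,-0.02,0.03,-0.02,0],[0,0,0,0,0.035,0,0],[0,0,0,0,0,0,0],[0,0,0,0,0,0,0]]'
python3 - <<'E'
from h import *
c=manip.get_calibration('wrist');f=manip.grab_frame('wrist');cv2.imwrite('pics/w10.png',f)
p=np.array([.573,.155,.333]);th=1.22-.61
L=np.array([[0,-.045,.028],[-.075,-.1,.01],[-.045+.1*np.sin(th),.05,.06+.1*np.cos(th)]])
print(proj(c,W(p,L)).round(1))
f=manip.grab_frame('top');cv2.imwrite('pics/t10.png',cv2.resize(f[40:290,0:480],(800,417)))
print(manip.state()['contact_force'],manip.state()['time'])
E
```

```text
time: 8.75
tool_pos: [0.4353, 0.0827, 0.2062]
tool_rot: [-0.0, 0.986, 0.165, 0.001]
contact_force: [-0.9, -1.0, -0.4]
gripper_width: 0.001
[[278.4  32.6]
 [320.8 104.2]
 [150.5 -31.9]]
[ 0.71363149  0.31966917 -0.71796878] 8.85
```

View pics/w10.png

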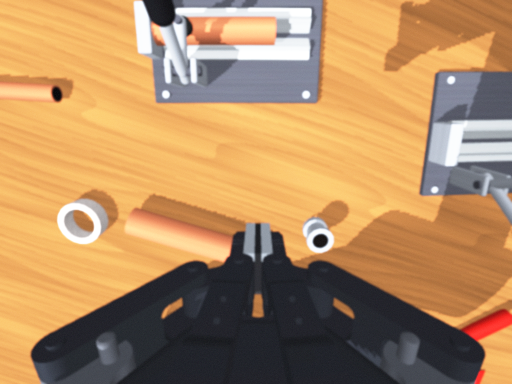

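View pics/t10.png

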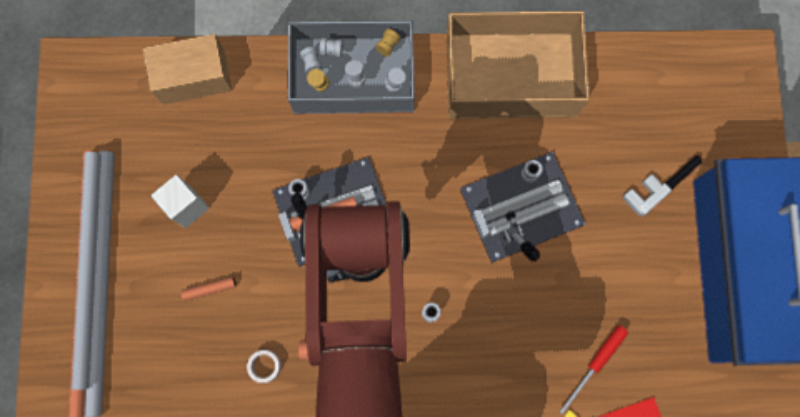

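The pipe's rear end is at (276,31). The model for a pipe fully home gives (278,33), and the plate corner shows the same 2 to 3 px offset, so the pipe is still home. The lever is over, jig_b's lever is still open and the bystanders have not moved.

```bash
python3 -c "
from plant import manip
print(manip.job_done())"
```

```text
the job is handed in; nothing more can be done
None
```

The pipe is home against jig_a's stop with that jig's clamp snapped down on it. I handed the job in at about 8.9 s of the 43 s allowed.

- **Pipe:** I pushed it about 45 mm along the cradle with the shut fingertips. It stalled firmly at the stop with about 8 N.
- **Clamp:** I pushed the lever's knob towards +x until it passed centre and snapped over, then backed the arm clear.
- **Last checks:** In the final pictures the lever leans over with its pad on the pipe. The pipe's rear end is where a fully home pipe should be, apart from a 2–3 px (about 3 mm) offset that the jig plate shows too. jig_b's lever is still open, the bystanders in view look unmoved, and the contact force was near zero.
- **Not confirmed:** In the last top picture the arm hid part of jig_a, so I judged the pipe from the wrist picture. The estimates of jig_a's pose from the different cameras disagreed by 2–3 mm (up to about 8 mm with the side camera alone). I did not read the clamp's angle directly.

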